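Load a drilling blank into the spring board vice

TASK

Load the aluminium blank from its wooden riser into the green spring vice: push its far edge under the red jaw's lip with the near edge held up, press that jaw back until the near edge can be lowered flat onto the black jaw's ledge, then ease it back so that both springs hold it centred under both lips, and let go. Be gentle: never put more than about 15 N on the vice, and leave brush, bottle and phone where they are.

Things in the scene. Friction and masses are not known exactly. Their poses are not given: they have to be found in the camera images.
- blank: Aluminium plate 110 (its x) by 50 (its y) by 6 mm, about 90 g (varies), six dark drill marks on top; both ends alike. Origin: centre of its underside, z up. At the start it lies level on the riser, about centred. Grasp it across the 50 mm width at mid-length. Loaded, it lies flat on both ledges, its y within 4 mm of the vice's y 0.
- riser: Plywood block with a cork top, 90 by 30 by 30 mm high, fixed to the bench; origin at the centre of its underside, x along its length. The blank overhangs it by 10 mm on each side and at each end.
- vice: Base of the green spring vice, fixed to the bench: bar 254 (its x) by 36 by 14 mm high; origin: centre of its underside, z up. A bed with two rods carries the red jaw at +x (far from the robot) and the black jaw at -x. The bed has been set by hand and locked: 0 to 8 mm either way along x, and 0 to 10 mm up. That setting is not measured: find the ledge and jaw by feel.
- red_jaw (a joint): How far the red jaw is pushed back towards +x (m), 0 at rest, hard stop at 0.016. Spring: 2 N at rest plus 0.8 N per mm, damped. It must go back at least 11 mm for the 110 mm blank to clear the black lip. Loaded, each jaw is back 3 mm.
- black_jaw (a joint): How far the black jaw is pushed back towards -x (m), 0 at rest, hard stop at 0.006: too short a travel to load from this side. Same spring; the black jaw is the red one's mirror image. With the bed at its middle and lowest setting the slots' back walls are at vice x +52 and -52 (jaws at rest), the ledge tops at z 30, the jaw tops at z 45, the rods' tops at z 26.
- red_foot (a point): Middle of the top of the base's foot at the red jaw's end (vice x 112, y 0, z 10). Both jaws: 74 mm wide in y. Ledge 36 mm wide in y reaches 26 mm inwards from the slot's back wall; slot 9 mm high above it; over the slot a lip 5 mm deep, 6 thick, flat on top (a blank cannot be snapped down past it); cheeks at vice |y| 29 to 37 close the slot's ends, 10 mm inwards from the wall.
- brush: Paint brush with a wooden handle lying on the bench, a bystander; origin under its centre.
- oil_bottle: White oil bottle with a blue label, 60 mm across, 150 mm high, standing, a bystander; origin at the centre of its base.
- phone: Black telephone lying flat, 150 by 72 by 9 mm, a bystander; origin at the centre of its underside.
Things that resemble listed ones, but are neither listed nor needed, are in the scene too. What is meant by the blank is not pink, and is the larger of those in its own colour.

How it is judged (in metres and radians):
On the way, in this order (a step that is already met when the one before it is completed fails the run):
1. the blank is pushed into the red jaw, which is at least 9 mm back, while the blank is still tilted with its near edge up (value of joint red_jaw above 0.009 m and angle between blank's own z axis and vertical above 0.07 rad and z of blank in the frame of vice below 0.067 m and contact force between blank and red_jaw above 2 N), for 0.1 s.
2. the near edge is lowered: the blank lies flat between the jaws at ledge height (angle between blank's own z axis and vertical below 0.04 rad and z of blank in the frame of vice between 0.028 and 0.044 m), for 0.1 s.
At the end, for the whole second after the job is handed in: The blank lies flat (within 2 degrees) in the slots of both jaws, straight and within 6 mm of the middle across the vice, centred between the springs: each jaw is pushed back by it 1.2 to 4.8 mm (3 mm when exactly centred); released and at rest (y of blank in the frame of vice between -0.006 and 0.006 m and z of blank in the frame of vice between 0.028 and 0.044 m and angle between blank's own z axis and vertical below 0.035 rad and angle between the x axis of blank and the x axis of vice, either way round below 0.1 rad and value of joint red_jaw between 0.0012 and 0.0048 m and value of joint black_jaw between 0.0012 and 0.0048 m and contact force between blank and red_jaw above 1 N and contact force between blank and black_jaw above 1 N and linear speed of blank below 0.01 m/s); the robot touches nothing.
It fails at once if more than 40 N in all on the vice or its jaws (contact force between vice and anything else above 40 N).
It fails at once if a bystander (brush, bottle, phone) is moved more than 20 mm (distance of any of brush, oil_bottle, phone from where it was at the start of the episode above 0.02 m).
It also fails if it takes over 62 s, if anything falls off the work surface, if the arm or the gripper's body presses on something with over 40 N, if the wrist force passes 120 N, or if a joint passes its speed limit or range.

ROBOT

A 6-joint arm with a two-finger parallel gripper is mounted at the origin on the work surface. World frame = base frame: x ahead of the robot, y to its left, z up, the work surface at z = 0. Lengths are in mm, angles in rad, forces in N, time in s.
With the tool pointing down it reaches from about 350 to 775 mm from the base axis. Payload 7.3 kg.
Tool frame: the origin (TCP) lies midway between the tips of the shut fingers; the grasp point (between the pads) lies 19 mm behind it; z points along the fingers, y is the line along which they close (so a half turn about z gives the same grasp; the last joint's range is limited). The gripper opens to 92 mm and grips with 3 to 60 N. Pads are 19 mm wide; open, the fingers measure 130 mm over their backs; the gripper's body (75 mm by 190 mm) begins 47 mm behind the grasp point.
Start: joints at [1.05, 0.342, 1.524, -0, 1.275, -0.146], TCP at [192.182, 488.58, 226.741] pointing down, gripper open.
Joint ranges: [-2.53, 2.53], [-0.77, 2.02], [0.04, 2.7], [-1, 4.14], [0.28, 2.66], [-3.11, 3.11]. Speed limits (rad/s): [2.57, 2.57, 3.14, 3.14, 3.14, 3.14].

INTERFACE

Orientations are given as [roll, pitch, yaw] about the fixed x, y, z axes, in that order (R = Rz(yaw) Ry(pitch) Rx(roll)).
In Python, from plant import bot gives the robot as it stands. The module is installed in compiled form; this text tells all that it offers.
- The arm moves only by the shell command python3 -m crank 'ROWS' [OPENING]. ROWS is JSON, a list of rows, each a list of 6 numbers: the shift along the tool's x, y, z in m, then the turn, a rotation vector about the tool's x, y, z in rad. In form: [[dx, dy, dz, wx, wy, wz], ...]. A call has 1 to 5 rows; each row shifts and turns the commanded pose from where the row before left it, along the tool's axes as they then stand; what a row does not reach is not made up. A row lasts 1/8 s, in which the tool goes at most 62.5 mm and 10.7 degrees, less where a joint would pass 70% of its speed; a pose out of reach is approached as far as the arm can. A call is refused whole if a number of a shift passes 0.0625 or a number of a turn 0.188, either way. A call with a gripper value outside its range is refused whole. OPENING is the opening in per cent of the stroke, from 0 (shut) to 100 (fully open), set as the call begins (- or left out, the last holds). The fingers move at their own pace and stop on an object; the grip force is fixed at half the most. Time passes only in rows, so rows that do not move let the fingers close. It gives the time, the measured TCP pose, the force, the opening and the grip force at its end, in the units of the state.
- bot.get_obs(): the state, without advancing time (a new reading comes with each control period).
- bot.capture(name): name is "side" or "top" or "wrist"; returns a dict with "color" (480x640x3 uint8, blue, green, red), "fov_y" (degrees; the focal length in pixels is half the picture's height over the tangent of half this angle, whatever the lens; pixels are square), "cx", "cy" (the principal point, pixels), "k1" (the pictures are not rectified: a ray, as slopes to the right and down, at radius r is drawn at 1 + k1 r^2 times it, then the intrinsics apply), "extrinsics" (4x4, takes a point from world to camera coordinates); the wrist camera has in their place "tool_from_camera" (4x4, takes a point from camera to tool coordinates, whose origin is the TCP and whose axes are the flange's). Camera axes: x right, y up, looking along -z (the intrinsics and any distortion apply to the point x, -y, -z); pixel columns grow to the right and rows downward; lengths in mm; the calibration is good to about 2 mm. A picture is of the moment at which its call begins: read the wrist's pose just before it. There is no depth.
- bot.close_job(): hands the job in; it is judged then, once.
The state is a dict: "time": time; "joint_positions": joint angles; "dq": joint speeds; "tau": joint torques, N m; "tool_pos": TCP position; "tcp_rot": TCP orientation; "contact_force": force on the tool from outside, world axes, zero at the start; "moment": the same for the moment, N m; "grip_width": finger opening in mm; "finger_force": force on a finger pad.
Only numpy, scipy, OpenCV 4.12 (cv2) and the standard library are available. Lean on these libraries where they do the work, as an engineer would, in place of code of your own. Each camera call takes 0.05 s, during which the arm holds its last target. There are 200 camera calls.

## Working session

There is one attempt and no reset: what is moved stays moved. The work goes in short steps, Python scripts to look and compute and a shell command to move; the robot and the scene stay as the last step left them, time stands still between calls to the robot, and variables do not carry over. Pictures are saved under pics/ and viewed, at most 10 in all, crops included, and the job is handed in when it is done.

```bash
mkdir -p pics
cat > h.py <<'E'
import numpy as np, cv2, json
from plant import bot
from scipy.spatial.transform import Rotation as R
def cap(name):
    o=bot.get_obs(); c=bot.capture(name); c['obs']=o
    if name=='wrist':
        T=np.eye(4); T[:3,:3]=R.from_euler('xyz',o['tcp_rot']).as_matrix(); T[:3,3]=o['tool_pos']
        M=T@np.array(c['tool_from_camera'])
    else: M=np.linalg.inv(np.array(c['extrinsics']))
    c['M']=M; return c
def ray(c,uv):
    f=240/np.tan(np.radians(c['fov_y'])/2)
    K=np.array([[f,0,c['cx']],[0,f,c['cy']],[0,0,1]])
    # forward model: d = u(1+k1 r^2)
    p=cv2.undistortPoints(np.array(uv,float).reshape(-1,1,2),K,np.array([c['k1'],0,0,0.]),None,None,None) if False else cv2.undistortPointsIter(np.array(uv,float).reshape(-1,1,2),K,np.array([c['k1'],0,0,0.]),None,None,(3,100,1e-10))
    p=p.reshape(-1,2); d=np.c_[p[:,0],-p[:,1],-np.ones(len(p))]@c['M'][:3,:3].T
    return c['M'][:3,3],d
def plane(c,uv,z):
    o,d=ray(c,uv); return o+d*((z-o[2])/d[:,2])[:,None]
def proj(c,P):
    f=240/np.tan(np.radians(c['fov_y'])/2)
    q=(np.c_[np.array(P,float).reshape(-1,3),np.ones(np.size(P)//3)]@np.linalg.inv(c['M']).T)[:,:3]
    u=np.c_[q[:,0],-q[:,1]]/(-q[:,2:]); u=u*(1+c['k1']*(u**2).sum(1))[:,None]
    return u*f+[c['cx'],c['cy']]
E
python3 - <<'E'
from h import *
for n in ('top','side'):
    c=cap(n); cv2.imwrite(f'pics/{n}0.png',c['color']); print(n,c['fov_y'],c['cx'],c['cy'],c['k1'],c['M'].round(2).tolist())
o=bot.get_obs(); print({k:np.round(v,3).tolist() for k,v in o.items()})
E
```

```text
top 42.633798910794006 325.2193671456185 224.55190930693408 -0.08069045003268546 [[0.01, 0.99, -0.14, 422.32], [-1.0, 0.01, 0.02, -54.19], [0.02, 0.14, 0.99, 1224.9], [0.0, 0.0, 0.0, 1.0]]
side 48.480278581248776 319.86543570755157 247.4405440577396 0.05582360705779842 [[-0.9, 0.29, -0.33, 315.59], [-0.44, -0.61, 0.66, 528.57], [-0.01, 0.74, 0.68, 662.66], [0.0, 0.0, 0.0, 1.0]]
{'time': 0.1, 'joint_positions': [1.05, 0.343, 1.525, 0.0, 1.275, -0.146], 'dq': [0.0, -0.002, -0.003, -0.0, -0.0, 0.0], 'tau': [0.001, -43.201, -24.469, 0.072, 0.053, -0.0], 'tool_pos': [191.974, 488.265, 226.127], 'tcp_rot': [-3.14, -0.0, 2.767], 'contact_force': [0.834, -0.005, 0.328], 'moment': [0.019, 0.009, -0.008], 'finger_force': 0.0, 'grip_width': 91.805}
```

View pics/top0.png

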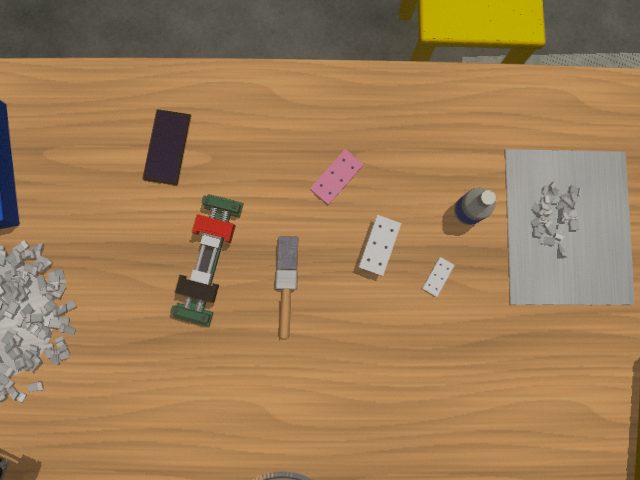

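View pics/side0.png

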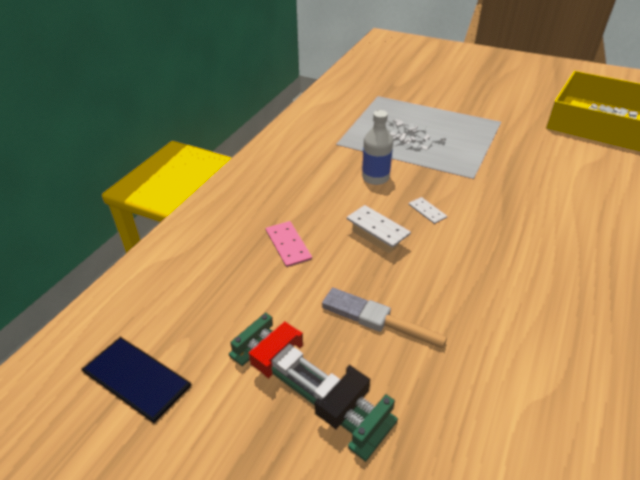

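The top view shows three plates: a pink one at (336,177), a large silver one on wood at (380,246) and a small silver one at (438,277). I choose the large silver one at (380,246). The vice runs from its red end at (215,228) to its black end at (197,289). The brush is at (286,285), the bottle at (475,206) and the phone at (167,147).

```bash
cat > m.py <<'E'
from h import *
c=cap('top'); im=c['color']; hsv=cv2.cvtColor(im,cv2.COLOR_BGR2HSV)
def blobs(mask,amin):
    mask=cv2.morphologyEx(mask,cv2.MORPH_CLOSE,np.ones((5,5)))
    cs,_=cv2.findContours(mask,cv2.RETR_EXTERNAL,cv2.CHAIN_APPROX_NONE)
    return [k for k in cs if cv2.contourArea(k)>amin]
def rect(k,z):
    P=plane(c,k.reshape(-1,2),z)[:,:2].astype(np.float32); (cx,cy),(w,h),a=cv2.minAreaRect(P)
    b=cv2.boxPoints(((cx,cy),(w,h),a)); e=[b[1]-b[0],b[2]-b[1]]; e=max(e,key=np.linalg.norm)
    y=np.degrees(np.arctan2(e[1],e[0])); y=(y+90)%180-90
    return np.round([cx,cy,w,h,y],1)
sil=cv2.inRange(hsv,(0,0,140),(179,60,255)); roi=np.zeros_like(sil); roi[200:310,340:460]=255
for k in blobs(sil&roi,100): print('plate',cv2.boundingRect(k),rect(k,36))
roi[:]=0; roi[180:340,160:250]=255
for k in blobs(cv2.inRange(hsv,(60,60,30),(95,255,255))&roi,60): print('green',cv2.boundingRect(k),rect(k,10),rect(k,26))
for k in blobs(cv2.inRange(hsv,(0,180,80),(8,255,255))&roi,100): print('red',cv2.boundingRect(k),rect(k,47))
roi[265:305]=255; 
for k in blobs(cv2.inRange(hsv,(0,0,0),(179,255,55))&roi,100): print('black',cv2.boundingRect(k),rect(k,47))
o=np.hstack([cv2.resize(im[170:350,150:260],None,fx=3,fy=3),cv2.resize(im[170:350,330:470],None,fx=3,fy=3)])
cv2.imwrite('pics/crop1.png',o)
E
python3 m.py
```

```text
plate (423, 257, 31, 40) [ 490.2 -294.8   32.8   71.9  -29.5]
plate (359, 215, 42, 61) [ 550.9 -181.6   50.8  110.5  -19. ]
green (171, 303, 41, 23) [418.9 184.5  78.9  30.   71.8] [418.9 181.4  77.9  29.6  71.8]
green (203, 196, 39, 15) [635.  131.7  76.4  18.1  76.5] [632.2 129.2  75.3  17.9  76.5]
red (192, 214, 42, 28) [578.9 141.9  76.6  37.2  76.6]
black (177, 276, 42, 28) [459.3 169.5  75.2  39.6  75.6]
```

View pics/crop1.png

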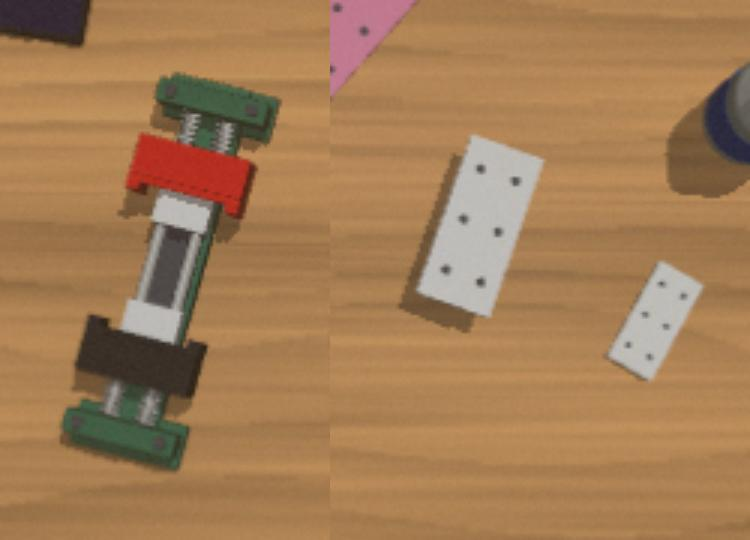

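The crop confirms the large plate (six marks, 110.5 x 50.8 mm measured) at (551,-182), yaw -19°. The vice yaw is about -13.5°. I'll move over the blank.

```bash
python3 -m crank '[[-0.0445,-0.038,0,0,0,0],[-0.0445,-0.038,0,0,0,0],[-0.0445,-0.038,0,0,0,0],[-0.0445,-0.038,0,0,0,0],[-0.0445,-0.038,0,0,0,0]]' 100
python3 -m crank '[[-0.0445,-0.038,0,0,0,0],[-0.0445,-0.038,0,0,0,0],[-0.0445,-0.038,0,0,0,0],[-0.0445,-0.038,0,0,0,0],[0,0,0,0,0,0]]'
cat > d.py <<'E'
# world target x y z yaw(deg of tool x) -> tool frame delta
import sys; from h import *
o=bot.get_obs(); p=np.array(o['tool_pos']); A=R.from_euler('xyz',o['tcp_rot'])
t=np.array([float(v) for v in sys.argv[1:4]]); B=R.from_euler('xyz',[np.pi,0,np.radians(float(sys.argv[4]))])
if len(sys.argv)>5: B=R.from_rotvec(np.radians(float(sys.argv[5]))*np.array([-np.sin(np.radians(float(sys.argv[4])-180)),np.cos(np.radians(float(sys.argv[4])-180)),0]))*B
print('t',o['time'],'pos',p.round(1),'shift mm',A.inv().apply(t-p).round(1),'rotvec',(A.inv()*B).as_rotvec().round(4),'F',np.round(o['contact_force'],1),'gw',round(o['grip_width'],1))
E
python3 d.py 550.9 -181.6 130 161
```

```text
time: 0.78
tool_pos: [330.2, 228.6, 226.7]
tcp_rot: [3.141, 0.0, 2.767]
contact_force: [0.5, 0.0, 0.8]
grip_width: 91.9
finger_force: 0.0
time: 1.4
tool_pos: [440.9, 20.5, 226.3]
tcp_rot: [-3.141, 0.0, 2.761]
contact_force: [-0.1, 1.0, -1.2]
grip_width: 91.7
finger_force: 0.0
t 1.4 pos [440.9  20.5 226.3] shift mm [-177.1 -146.8   96.4] rotvec [-0.0005  0.0001 -0.0487] F [-0.1  1.  -1.2] gw 91.7
```

```bash
python3 -m crank '[[-0.0443,-0.0367,0.01,0,0,0],[-0.0443,-0.0367,0.01,0,0,0],[-0.0443,-0.0367,0.01,0,0,0],[-0.0443,-0.0367,0.01,0,0,0],[0,0,0.05,0,0,-0.0487]]'
python3 -m crank '[[0,0,0,0,0,0]]'
python3 d.py 550.9 -181.6 16 161
cat > w.py <<'E'
from h import *
import sys
c=cap('wrist'); cv2.imwrite(f'pics/{sys.argv[1]}.png',c['color'])
hsv=cv2.cvtColor(c['color'],cv2.COLOR_BGR2HSV)
m=cv2.inRange(hsv,(0,0,140),(179,60,255)); m=cv2.morphologyEx(m,cv2.MORPH_CLOSE,np.ones((9,9)))
cs,_=cv2.findContours(m,cv2.RETR_EXTERNAL,cv2.CHAIN_APPROX_NONE)
for k in cs:
    if cv2.contourArea(k)>2000:
        P=plane(c,k.reshape(-1,2),36)[:,:2].astype(np.float32); print(cv2.boundingRect(k),cv2.minAreaRect(P))
E
python3 w.py w1
```

```text
time: 2.02
tool_pos: [554.2, -180.9, 138.0]
tcp_rot: [-3.141, 0.008, 2.814]
contact_force: [-0.1, 0.6, -1.7]
grip_width: 91.9
finger_force: 0.0
time: 2.15
tool_pos: [548.2, -175.7, 133.0]
tcp_rot: [3.14, -0.01, 2.815]
contact_force: [-0.8, -0.4, -0.1]
grip_width: 92.1
finger_force: 0.0
t 2.15 pos [ 548.2 -175.7  133. ] shift mm [ -5.5  -4.9 116.9] rotvec [ 0.0015 -0.0096  0.0052] F [-0.8 -0.4 -0.1] gw 92.1
(273, 199, 79, 124) ((564.0354614257812, -188.47308349609375), (50.795772552490234, 87.56961059570312), 70.814208984375)
(109, 159, 50, 104) ((492.6257629394531, -288.7408447265625), (29.952714920043945, 65.91505432128906), 60.394962310791016)
```

```bash
python3 d.py 550.9 -181.6 16 161; python3 w.py w2
```

```text
t 2.2 pos [ 549.8 -176.1  135.7] shift mm [ -3.4  -4.9 119.7] rotvec [ 0.0009 -0.0045  0.0054] F [ 0.4  0.1 -0.1] gw 92.0
(273, 196, 78, 123) ((564.465087890625, -188.65992736816406), (50.730018615722656, 87.34977722167969), 70.95037078857422)
(111, 155, 49, 104) ((492.7189025878906, -288.890625), (30.058494567871094, 66.10297393798828), 60.348201751708984)
```

View pics/w2.png

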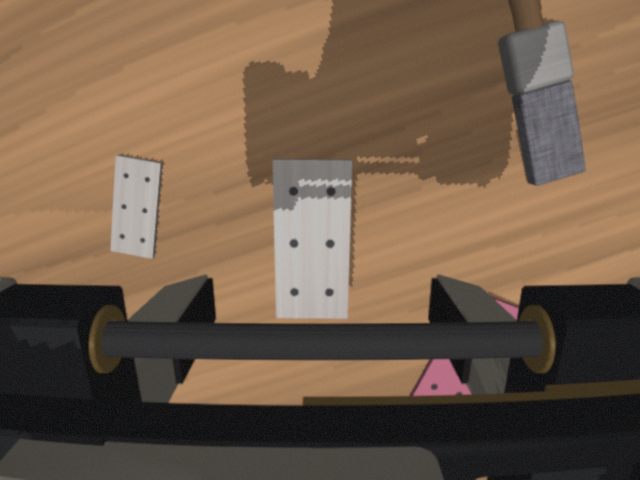

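The wrist view shows the whole blank, with corners near (273,160), (352,160), (348,319) and (276,319). The earlier mask lost its shaded end, so I'll use these corners.

```bash
python3 - <<'E'
from h import *
c=cap('wrist'); P=plane(c,[(273,160),(352,160),(348,319),(276,319)],36); print(P.round(1).tolist(),P.mean(0).round(1)); 
print([np.linalg.norm(P[i]-P[(i+1)%4]).round(1) for i in range(4)])
E
python3 d.py 551.5 -182.5 16 161
```

```text
[[495.2, -190.9, 36.0], [511.3, -143.3, 36.0], [617.2, -179.6, 36.0], [600.9, -228.2, 36.0]] [ 556.2 -185.5   36. ]
[np.float64(50.3), np.float64(111.9), np.float64(51.3), np.float64(112.0)]
t 2.3 pos [ 551.5 -176.9  138.5] shift mm [ -1.5  -5.4 122.5] rotvec [0.     0.002  0.0061] F [ 0.2  0.2 -1. ] gw 91.8
```

```bash
python3 -m crank '[[-0.003,-0.0057,0.05,0,0,0.006],[0,0,0.045,0,0,0],[0,0,0.0,0,0,0],[0,0,0,0,0,0]]'; python3 d.py 552.5 -183.3 16 161
```

```text
time: 2.8
tool_pos: [553.6, -184.4, 44.6]
tcp_rot: [-3.141, 0.004, 2.81]
contact_force: [-0.1, 0.7, 0.3]
grip_width: 92.0
finger_force: 0.0
t 2.8 pos [ 553.6 -184.4   44.6] shift mm [ 1.5  0.7 28.5] rotvec [-0.0004  0.0042  0.    ] F [-0.1  0.7  0.3] gw 92.0
```

```bash
python3 -m crank '[[0,0,0.015,0,0,0],[0,0,0.0135,0,0,0],[0,0,0,0,0,0],[0,0,0,0,0,0]]'; python3 d.py 552.5 -183.3 16 161
python3 -m crank '[[0,0,0,0,0,0],[0,0,0,0,0,0],[0,0,0,0,0,0],[0,0,0,0,0,0],[0,0,0,0,0,0]]' 0
```

```text
time: 3.3
tool_pos: [551.9, -184.2, 13.2]
tcp_rot: [3.141, -0.0, 2.809]
contact_force: [0.4, 0.0, 0.5]
grip_width: 91.9
finger_force: 0.0
t 3.3 pos [ 551.9 -184.2   13.2] shift mm [-0.3  1.  -2.8] rotvec [ 0.0001 -0.0001 -0.0006] F [0.4 0.  0.5] gw 91.9
time: 3.92
tool_pos: [551.9, -184.1, 13.3]
tcp_rot: [3.142, 0.0, 2.81]
contact_force: [-0.5, 1.0, 0.7]
grip_width: 49.7
finger_force: 30.0
```

```bash
python3 -m crank '[[0,0,-0.05,0,0,0],[0,0,-0.05,0,0,0],[0,0,-0.04,0,0,0],[0,0,0,0,0,0]]'; python3 d.py 505 159 150 166.5
```

```text
time: 4.42
tool_pos: [553.6, -184.9, 156.7]
tcp_rot: [-3.141, 0.007, 2.81]
contact_force: [0.3, -0.3, -1.5]
grip_width: 49.5
finger_force: 30.0
t 4.425 pos [ 553.6 -184.9  156.7] shift mm [158.1 309.3   5.4] rotvec [-0.0011  0.007  -0.0965] F [ 0.3 -0.3 -1.5] gw 49.5
```

```bash
python3 -m crank '[[0.0225,0.0442,0,0,0,0],[0.0225,0.0442,0,0,0,0],[0.0225,0.0442,0,0,0,0],[0.0225,0.0442,0,0,0,0],[0.0225,0.0442,0,0,0,0]]'
python3 -m crank '[[0.0225,0.0442,0,0,0,0],[0.0225,0.0442,0,0,0,0],[0,0,0,0,0,-0.0965],[0,0,0,0,0,0],[0,0,0,0,0,0]]'
python3 -m crank '[[0,0,0,0,0,0],[0,0,0,0,0,0]]'
cat >> m.py <<'E'
w=cap('wrist'); cv2.imwrite('pics/w3.png',w['color'])
E
python3 d.py 505 159 150 166.5; python3 m.py
```

```text
time: 5.05
tool_pos: [516.4, 63.0, 151.9]
tcp_rot: [-3.141, -0.002, 2.809]
contact_force: [1.0, -0.1, -1.1]
grip_width: 49.4
finger_force: 30.0
time: 5.68
tool_pos: [503.6, 159.2, 152.5]
tcp_rot: [-3.141, -0.001, 2.903]
contact_force: [0.1, 0.3, -0.8]
grip_width: 49.3
finger_force: 30.0
time: 5.92
tool_pos: [503.9, 159.2, 153.2]
tcp_rot: [3.142, -0.0, 2.905]
contact_force: [-0.2, 0.4, -0.8]
grip_width: 49.4
finger_force: 30.0
t 5.925 pos [503.9 159.2 153.2] shift mm [-1.1  0.   3.2] rotvec [ 0.0001 -0.     -0.0014] F [-0.2  0.4 -0.8] gw 49.4
plate (422, 257, 32, 40) [ 490.2 -294.9   32.8   71.9  -29.5]
green (203, 195, 39, 16) [635.  131.6  77.2  18.1  76.5] [632.2 129.1  76.2  17.9  76.5]
red (195, 215, 40, 27) [580.9 141.9  76.6  36.1  73.3]
black (172, 281, 44, 34) [439.7 172.6  48.   82.3 -49.1]
black (86, 277, 25, 14) [469.2 360.   46.6  24.6  88. ]
black (165, 205, 34, 75) [547.5 193.1  50.5 144.2 -11.7]
```

View pics/w3.png

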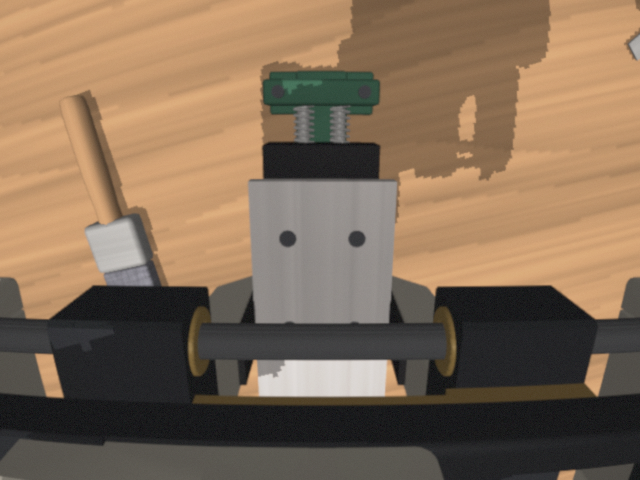

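The wrist view shows the blank well in line with the vice: near edge at row 180, columns 249-396. The black jaw's top is at columns 264-379, rows 143-178, and the green foot is at columns 264-379, row 90. I'll work out the offsets in the tool frame.

Run:
```python
from h import *
c=cap('wrist'); o=c['obs']; A=R.from_euler('xyz',o['tcp_rot']); p=np.array(o['tool_pos'])
tf=lambda P:A.inv().apply(P-p).round(1).tolist()
# subpixel-ish edges by gray profile
g=cv2.cvtColor(c['color'],cv2.COLOR_BGR2GRAY).astype(int)
for r in (152,165): print('row',r,np.where(g[r,240:400]<35)[0][[0,-1]]+240, g[r,258:270].tolist(), g[r,374:386].tolist())
for z in (40,45,50,55,60): P=plane(c,[(264,145),(379,145)],z); print(z,np.linalg.norm(P[0]-P[1]).round(1),tf(P))
print('foot',tf(plane(c,[(264,110),(379,110)],10)))
print('blank',tf(plane(c,[(249,181),(396,181),(253,260),(391.5,260)],p[2]+22.7)))
m=np.array([519.1,155.7,p[2]]);print('bed mid in tool',tf(m), 'red',tf(np.array([578.9,141.9,p[2]])),'black',tf(np.array([459.3,169.5,p[2]])))
```

```text
row 152 [264 376] [166, 163, 156, 134, 88, 48, 34, 32, 29, 34, 33, 29] [36, 33, 34, 38, 41, 69, 102, 116, 115, 115, 118, 115]
row 165 [265 377] [170, 172, 169, 162, 126, 67, 36, 29, 26, 35, 32, 30] [35, 32, 31, 32, 46, 82, 110, 118, 117, 116, 117, 117]
40 75.8 [[56.8, -38.6, 113.2], [56.9, 37.3, 113.3]]
45 74.5 [[57.2, -37.9, 108.2], [57.2, 36.6, 108.2]]
50 73.1 [[57.5, -37.2, 103.2], [57.5, 35.9, 103.2]]
55 71.7 [[57.8, -36.5, 98.2], [57.8, 35.2, 98.2]]
60 70.3 [[58.1, -35.8, 93.2], [58.1, 34.5, 93.2]]
foot [[79.8, -42.0, 143.2], [79.9, 40.7, 143.2]]
blank [[53.5, -25.1, -22.7], [53.5, 24.6, -22.7], [25.2, -25.0, -22.7], [25.2, 24.4, -22.7]]
bed mid in tool [-15.6, -0.0, 0.0] red [-77.0, 0.5, 0.0] black [45.8, -0.6, -0.0]
```

Run:
```python
from h import *
c=cap('top'); im=cv2.imread('pics/top0.png')
a=np.radians(-13.5); ex=np.array([np.cos(a),np.sin(a),0]); ey=np.array([-ex[1],ex[0],0]); m=np.array([519.1,155.7,45.])
for v in (-33,-24,24,33):
    s=np.arange(-90,91,2.); uv=proj(c,[m+x*ex+v*ey for x in s]).astype(np.float32)
    col=cv2.remap(im,uv[:,:1],uv[:,1:],cv2.INTER_LINEAR).reshape(-1,3).astype(int)
    red=(col[:,2]>130)&(col[:,1]<60); blk=col.max(1)<60
    rn=lambda b:s[b][[0,-1]] if b.any() else None
    print(v,'red',rn(red&(s>0)),'blk',rn(blk&(s<0)))
    if v==-24: print([(int(x),k.tolist()) for x,k in zip(s,col) if x<-20])
```

```text
-33 red [46. 78.] blk [-74. -44.]
-24 red [50. 78.] blk [-70. -48.]
[(-90, [54, 82, 102]), (-88, [50, 76, 95]), (-86, [47, 74, 93]), (-84, [47, 71, 89]), (-82, [48, 71, 92]), (-80, [48, 74, 97]), (-78, [37, 60, 78]), (-76, [38, 50, 64]), (-74, [43, 51, 61]), (-72, [43, 50, 61]), (-70, [40, 49, 58]), (-68, [40, 48, 58]), (-66, [40, 47, 58]), (-64, [43, 50, 60]), (-62, [43, 49, 58]), (-60, [39, 48, 56]), (-58, [39, 47, 57]), (-56, [41, 49, 58]), (-54, [39, 47, 58]), (-52, [38, 44, 57]), (-50, [38, 44, 57]), (-48, [39, 48, 57]), (-46, [56, 78, 100]), (-44, [65, 99, 127]), (-42, [54, 80, 95]), (-40, [60, 92, 113]), (-38, [63, 94, 119]), (-36, [70, 106, 137]), (-34, [60, 89, 111]), (-32, [62, 94, 117]), (-30, [62, 93, 117]), (-28, [49, 76, 89]), (-26, [58, 87, 107]), (-24, [58, 87, 107]), (-22, [63, 97, 122])]
24 red [50. 78.] blk [-72. -50.]
33 red [46. 78.] blk [-74. -44.]
```

Bed centre is about tool x -17 (red wall ≈ -69), and the lateral offset is under 0.7 mm. I'll tilt 10.8° with the near edge up and descend.

```bash
python3 -m crank '[[0.0015,0,0,0,0.1,0],[0,0,0,0,0.088,0],[0,0,0,0,0,0],[0,0,0,0,0,0]]'
python3 -m crank '[[-0.0075,0,0.0393,0,0,0],[-0.0075,0,0.0393,0,0,0],[-0.0037,0,0.0196,0,0,0],[0,0,0,0,0,0],[0,0,0,0,0,0]]'
python3 d.py 505.4 158.8 40 166.5 10.8
```

```text
time: 6.62
tool_pos: [502.1, 160.1, 153.0]
tcp_rot: [-3.141, -0.187, 2.906]
contact_force: [-0.3, 0.1, -0.5]
grip_width: 49.0
finger_force: 30.0
time: 7.25
tool_pos: [502.8, 160.3, 54.4]
tcp_rot: [3.141, -0.186, 2.906]
contact_force: [1.0, -0.3, 0.1]
grip_width: 49.4
finger_force: 30.0
t 7.25 pos [502.8 160.3  54.4] shift mm [-5.5 -0.9 13.6] rotvec [0.0006 0.0026 0.0005] F [ 1.  -0.3  0.1] gw 49.4
```

```bash
python3 -m crank '[[-0.0019,-0.0008,0.0098,0,0,0],[-0.0009,0,0.0049,0,0,0],[0,0,0,0,0,0],[0,0,0,0,0,0]]'
for i in 1 ; do python3 -m crank '[[-0.0004,0,0.002,0,0,0],[0,0,0,0,0,0]]'; python3 -m crank '[[-0.0004,0,0.002,0,0,0],[0,0,0,0,0,0]]'; done
```

```text
time: 7.75
tool_pos: [502.3, 159.3, 38.4]
tcp_rot: [3.141, -0.188, 2.906]
contact_force: [0.9, 0.2, -0.2]
grip_width: 48.8
finger_force: 30.0
time: 8.0
tool_pos: [502.2, 159.3, 36.2]
tcp_rot: [3.142, -0.188, 2.906]
contact_force: [0.5, -0.4, -0.8]
grip_width: 49.4
finger_force: 30.0
time: 8.25
tool_pos: [502.2, 159.3, 34.0]
tcp_rot: [3.142, -0.188, 2.906]
contact_force: [0.2, -0.0, -1.6]
grip_width: 49.3
finger_force: 30.0
```

```bash
for s in a b c; do python3 -m crank '[[-0.0003,0,0.0015,0,0,0],[0,0,0,0,0,0]]' | egrep 'pos|force'; done
```

```text
tool_pos: [502.3, 159.3, 32.7]
contact_force: [-0.8, -0.5, 0.6]
finger_force: 30.0
tool_pos: [502.3, 159.4, 32.2]
contact_force: [-2.0, 0.1, 8.2]
finger_force: 30.0
tool_pos: [502.4, 159.4, 32.0]
contact_force: [-4.4, -1.5, 20.5]
finger_force: 30.0
```

```bash
python3 -m crank '[[0.0007,0,-0.0036,0,0,0],[0,0,0,0,0,0],[0,0,0,0,0,0]]' ; python3 d.py 502.3 159.3 33.5 166.5 10.8
python3 - <<'E'
from h import *
c=cap('side'); im=c['color']; cv2.imwrite('pics/s4.png',cv2.resize(im[260:480,190:450],(780,660))[:600])
E
```

```text
time: 9.38
tool_pos: [502.2, 159.2, 32.9]
tcp_rot: [-3.141, -0.188, 2.906]
contact_force: [-0.3, -0.2, -0.8]
grip_width: 49.4
finger_force: 30.0
t 9.375 pos [502.2 159.2  32.9] shift mm [-0.   0.1 -0.6] rotvec [-0.0001  0.0001 -0.    ] F [-0.3 -0.2 -0.8] gw 49.4
```

View pics/s4.png

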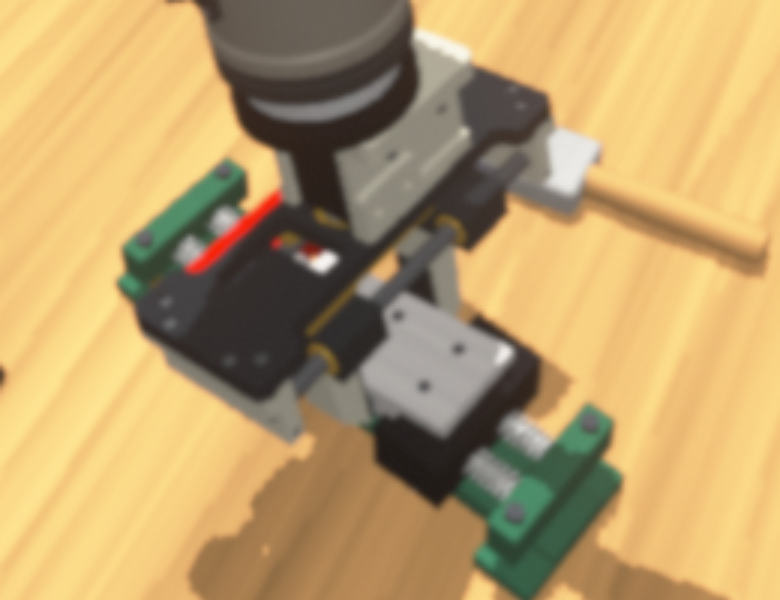

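The side view shows the near edge of the blank, at crop (440,370), clear above the black jaw, with its far part low at the red jaw. Ledge contact puts the ledge at z ≈ 38. I'll raise slightly and push forward.

```bash
python3 -m crank '[[-0.0038,0,-0.0013,0,0,0],[-0.002,0,-0.0004,0,0,0],[0,0,0,0,0,0]]' | egrep 'pos|rot|force'
python3 -m crank '[[-0.002,0,-0.0004,0,0,0],[0,0,0,0,0,0]]' | egrep 'pos|force'
python3 -m crank '[[-0.002,0,-0.0004,0,0,0],[0,0,0,0,0,0]]' | egrep 'pos|force'
```

```text
tool_pos: [508.3, 157.8, 33.7]
tcp_rot: [3.142, -0.188, 2.906]
contact_force: [-0.0, -0.6, -0.7]
finger_force: 30.0
tool_pos: [510.3, 157.4, 33.9]
contact_force: [0.6, 0.4, -2.0]
finger_force: 30.0
tool_pos: [512.3, 156.9, 34.0]
contact_force: [-0.4, 0.6, -1.2]
finger_force: 30.0
```

```bash
python3 -m crank '[[-0.0021,0,0.0,0,0,0],[0,0,0,0,0,0]]' | egrep 'pos|force'
python3 -m crank '[[-0.002,0,-0.0003,0,0,0],[0,0,0,0,0,0]]' | egrep 'pos|force'
python3 -m crank '[[-0.002,0,-0.0003,0,0,0],[0,0,0,0,0,0]]' | egrep 'pos|force'
```

```text
tool_pos: [514.2, 156.4, 33.5]
contact_force: [0.9, -0.5, -1.1]
finger_force: 30.0
tool_pos: [515.7, 156.1, 33.4]
contact_force: [-1.9, 0.0, -0.9]
finger_force: 30.0
tool_pos: [517.5, 155.6, 33.2]
contact_force: [-4.0, 0.7, -0.1]
finger_force: 30.0
```

```bash
python3 -m crank '[[-0.003,0,-0.0005,0,0,0],[0,0,0,0,0,0]]' | egrep 'pos|rot|force'
python3 -m crank '[[-0.003,0,-0.0005,0,0,0],[0,0,0,0,0,0]]' | egrep 'pos|rot|force'
python3 -m crank '[[-0.002,0,-0.0004,0,0,0],[0,0,0,0,0,0]]' | egrep 'pos|rot|force'
```

```text
tool_pos: [520.3, 154.9, 33.1]
tcp_rot: [-3.141, -0.19, 2.906]
contact_force: [-5.5, 2.0, 1.4]
finger_force: 30.0
tool_pos: [522.5, 154.3, 33.0]
tcp_rot: [-3.141, -0.192, 2.906]
contact_force: [-6.1, 2.2, 0.7]
finger_force: 30.0
tool_pos: [524.0, 154.0, 33.0]
tcp_rot: [-3.141, -0.193, 2.906]
contact_force: [-8.5, 2.3, 1.4]
finger_force: 30.0
```

```bash
python3 -m crank '[[-0.002,0,-0.0004,0,0,0],[0,0,0,0,0,0]]' | egrep 'pos|rot|force'
python3 -m crank '[[-0.0015,0,-0.0002,0,0,0],[0,0,0,0,0,0],[0,0,0,0,0,0]]' | egrep 'pos|rot|force'
```

```text
tool_pos: [525.5, 153.6, 32.9]
tcp_rot: [-3.141, -0.194, 2.906]
contact_force: [-9.1, 3.6, 1.8]
finger_force: 30.0
tool_pos: [526.6, 153.3, 32.8]
tcp_rot: [-3.141, -0.194, 2.906]
contact_force: [-9.5, 3.1, 1.6]
finger_force: 30.0
```

```bash
python3 -m crank '[[-0.0012,0,-0.0002,0,0,0],[0,0,0,0,0,0],[0,0,0,0,0,0]]' | egrep 'pos|rot|force'
cat > j.py <<'E'
from h import *
Fs=[];cs=[]
for i in range(4):
    cs.append(cap('top')); Fs.append(cs[-1]['obs']['contact_force'])
F=np.mean(Fs,0); print('F',F.round(2),'axis',round(F[0]*.972-F[1]*.233,2),bot.get_obs()['tool_pos'])
a=np.radians(-13.5); ex=np.array([np.cos(a),np.sin(a),0]); ey=np.array([-ex[1],ex[0],0]); m=np.array([519.1,155.7,53.])
im0=cv2.imread('pics/top0.png'); c=cs[-1]; s=np.arange(66,100,.5)
def edge(im,v,sg):
    uv=proj(c,[m+sg*x*ex+v*ey for x in s]).astype(np.float32)
    k=cv2.remap(im,uv[:,:1],uv[:,1:],cv2.INTER_LINEAR).reshape(-1,3).astype(float); k=k[:,2]-k[:,1]
    i=np.where((k[:-1]>=75)&(k[1:]<75))[0]
    return s[i].tolist()
for v in (-33,-28,-23,0,23,28,33): print(v,edge(im0,v,1),edge(c['color'],v,1))
E
python3 j.py
```

```text
tool_pos: [527.6, 153.1, 32.8]
tcp_rot: [-3.141, -0.195, 2.906]
contact_force: [-11.3, 3.6, 3.3]
finger_force: 30.0
F [-11.01   3.72   2.39] axis -11.57 [527.53779379 153.0738149   32.77306919]
-33 [79.5] [91.5]
-28 [79.0] [91.0]
-23 [78.5] [91.0]
0 [79.0] []
23 [79.5] []
28 [80.0] []
33 [79.0] []
```

Red jaw is back about 12 mm by both force and vision. Now I'll lower the near edge, pivoting about the far edge.

```bash
python3 -m crank '[[-0.00123,0,0.0019,0,-0.038,0],[-0.00116,0,0.00195,0,-0.038,0],[0,0,0,0,0,0],[0,0,0,0,0,0]]' | egrep 'pos|rot|force'
```

```text
tool_pos: [528.8, 152.8, 28.3]
tcp_rot: [-3.14, -0.119, 2.906]
contact_force: [-11.2, 3.7, 1.4]
finger_force: 30.0
```

```bash
python3 j.py | head -3
```

```text
F [-11.34   3.53   1.58] axis -11.84 [528.82199198 152.75048996  28.27642297]
-33 [79.5] [91.5]
-28 [79.0] [91.5]
```

```bash
python3 -m crank '[[-0.0014,0,0.0020,0,-0.038,0],[-0.0013,0,0.0020,0,-0.038,0],[0,0,0,0,0,0],[0,0,0,0,0,0]]' | egrep 'pos|rot|force'; python3 j.py | head -3
```

```text
tool_pos: [530.7, 152.3, 23.8]
tcp_rot: [-3.14, -0.044, 2.906]
contact_force: [-12.1, 5.1, 0.9]
finger_force: 30.0
F [-11.46   4.76   1.31] axis -12.25 [530.76734057 152.26586537  23.75572612]
-33 [79.5] [92.0]
-28 [79.0] [92.0]
```

```bash
python3 -m crank '[[-0.0008,0,0.0018,0,-0.042,0],[0,0,0,0,0,0],[0,0,0,0,0,0]]' | egrep 'pos|rot|force'; python3 j.py | head -3
python3 - <<'E'
from h import *
c=cap('wrist'); cv2.imwrite('pics/w5.png',c['color'])
E
```

```text
tool_pos: [531.7, 152.1, 22.3]
tcp_rot: [-3.14, -0.001, 2.906]
contact_force: [-11.5, 4.6, 3.7]
finger_force: 30.0
F [-12.42   4.73   4.43] axis -13.17 [531.72584381 152.03077188  22.25240507]
-33 [79.5] [92.0]
-28 [79.0] [92.0]
```

View pics/w5.png

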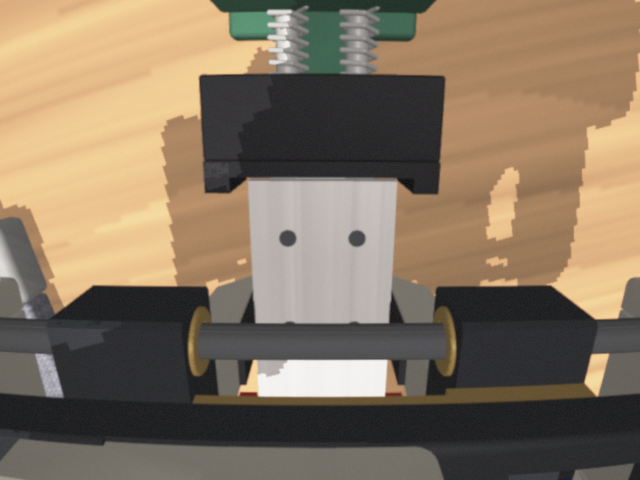

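The wrist view shows the blank level and laterally centred (columns 249-396, against jaw 201-445). Its near edge at row 180 is just clear of the black lip, whose front face is at rows 162-178. I'll ease it back; the net axial force is zero when it is centred.

```bash
python3 -m crank '[[0.002,0,0,0,0,0],[0.002,0,0,0,0,0],[0,0,0,0,0,0]]' | egrep 'pos|rot|force'; python3 -m crank '[[0.002,0,0,0,0,0],[0,0,0,0,0,0]]' | egrep 'pos|rot|force'; python3 j.py | head -3
```

```text
tool_pos: [528.7, 152.8, 22.3]
tcp_rot: [-3.141, 0.001, 2.906]
contact_force: [-10.1, 3.7, 1.7]
finger_force: 30.0
tool_pos: [527.2, 153.2, 22.3]
tcp_rot: [-3.141, 0.001, 2.906]
contact_force: [-7.6, 3.0, 1.4]
finger_force: 30.0
F [-8.16  3.4   1.05] axis -8.73 [527.14149104 153.23273172  22.34443748]
-33 [79.5] [87.5]
-28 [79.0] [88.0]
```

```bash
python3 -m crank '[[0.002,0,0,0,0,0],[0.0015,0,0,0,0,0],[0,0,0,0,0,0]]' | egrep 'pos|rot|force'; python3 j.py | head -3;  python3 -m crank '[[0.0015,0,0,0,0,0],[0,0,0,0,0,0]]' | egrep 'pos|rot|force'; python3 j.py | head -3
```

```text
tool_pos: [524.7, 153.8, 22.4]
tcp_rot: [-3.141, 0.003, 2.906]
contact_force: [-5.4, 2.7, -0.4]
finger_force: 30.0
F [-5.6   2.88 -0.79] axis -6.11 [524.71333624 153.81934154  22.3575968 ]
-33 [79.5] [85.5]
-28 [79.0] [85.0]
tool_pos: [524.0, 154.0, 22.4]
tcp_rot: [-3.141, 0.005, 2.906]
contact_force: [-3.6, 1.4, -2.7]
finger_force: 30.0
F [-3.91  1.75 -3.54] axis -4.21 [524.1710511  153.96633549  22.59102652]
-33 [79.5] [84.5]
-28 [79.0] [84.5]
```

```bash
python3 -m crank '[[0.001,0,0.0006,0,0,0],[0,0,0,0,0,0]]' | egrep 'pos|rot|force'; python3 -m crank '[[0.001,0,0,0,0,0],[0,0,0,0,0,0]]' | egrep 'pos|rot|force'; python3 j.py | head -3
```

```text
tool_pos: [523.9, 154.1, 22.5]
tcp_rot: [3.141, 0.007, 2.906]
contact_force: [-3.3, 0.3, 0.0]
finger_force: 30.0
tool_pos: [523.1, 154.3, 22.5]
tcp_rot: [3.141, 0.007, 2.906]
contact_force: [-2.2, -0.3, -0.2]
finger_force: 30.0
F [-1.81 -0.45  0.55] axis -1.65 [522.98171437 154.32598389  22.4956916 ]
-33 [79.5] [83.5]
-28 [79.0] [83.5]
```

```bash
python3 -m crank '[[0.0013,0,0,0,0,0],[0,0,0,0,0,0]]' | egrep 'pos|rot|force'; python3 j.py
```

```text
tool_pos: [521.8, 154.6, 22.5]
tcp_rot: [3.141, 0.007, 2.906]
contact_force: [1.4, -2.2, 2.3]
finger_force: 30.0
F [ 0.09 -1.04  2.32] axis 0.33 [521.73821234 154.67767559  22.46650357]
-33 [79.5] [82.0]
-28 [79.0] [82.5]
-23 [78.5] [82.0]
0 [79.0] [81.5]
23 [79.5] []
28 [80.0] []
33 [79.0] []
```

```bash
python3 -m crank '[[0,0,0,0,0,0],[0,0,0,0,0,0],[0,0,0,0,0,0],[0,0,0,0,0,0]]' 85; python3 -m crank '[[0,0,-0.01,0,0,0],[0,0,-0.03,0,0,0],[0,0,-0.05,0,0,0],[0,0,-0.05,0,0,0],[0,0,0,0,0,0]]' ; python3 -m crank '[[0.06,0,-0.02,0,0,0],[0.06,0,0,0,0,0],[0,0,0,0,0,0],[0,0,0,0,0,0],[0,0,0,0,0,0]]'
python3 - <<'E'
from h import *
c=cap('wrist'); cv2.imwrite('pics/w6.png',c['color'])
E
python3 j.py
```

```text
time: 18.52
tool_pos: [521.2, 154.8, 22.1]
tcp_rot: [3.142, 0.006, 2.906]
contact_force: [-0.3, 0.4, -0.3]
grip_width: 77.5
finger_force: 0.0
time: 19.15
tool_pos: [522.8, 155.3, 167.1]
tcp_rot: [3.138, 0.015, 2.906]
contact_force: [0.8, 0.3, -0.8]
grip_width: 78.1
finger_force: 0.0
time: 19.77
tool_pos: [405.5, 182.6, 181.1]
tcp_rot: [3.141, 0.006, 2.905]
contact_force: [0.2, 0.3, 0.3]
grip_width: 78.0
finger_force: 0.0
F [-0.03 -0.34 -0.46] axis 0.05 [404.78008204 182.56499943 181.00752356]
-33 [79.5] [82.0]
-28 [79.0] [82.5]
-23 [78.5] [82.0]
0 [79.0] [81.5]
23 [79.5] [82.5]
28 [80.0] [82.5]
33 [79.0] [83.0]
```

View pics/w6.png

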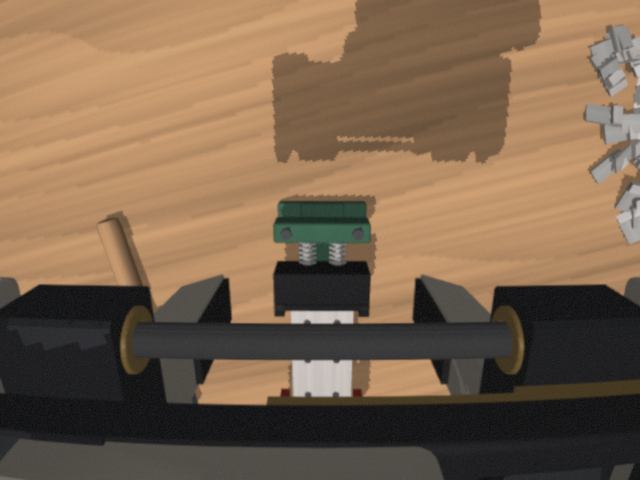

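The wrist view shows the blank (columns 292-354) seated straight under the black lip (row 310) and centred on the jaw (275-369). The red jaw is back about 3 mm, and the gripper is clear of the vice. I'll hand in.

```bash
python3 -c "
from plant import bot
print(bot.close_job())"
```

```text
the job is handed in; nothing more can be done
None
```

The job is handed in: the blank lies straight under both lips, the red jaw is back about 3 mm, and the gripper is clear of the vice; one probing step peaked at about 20 N, over your 15 N guideline but under the 40 N limit. The job returned no verdict, and I did not measure the black jaw's travel separately.

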